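# Roll a trim strip home along the edge of an instrument panel

### The arm

A 7-joint arm with a two-finger parallel gripper is mounted at the origin on a cart in front of the work surface, level with it; the furniture and walls round the work are solid. World frame = base frame: x ahead of the robot, y to its left, z up, the work surface at z = 0. Lengths are in m, angles in rad, forces in N, time in s.
With the tool pointing down it reaches from about 0.4 to 0.85 m from the base axis. Payload 10.4 kg.
Tool frame: the origin (TCP) lies midway between the tips of the shut fingers; the grasp point (between the pads) lies 19 mm behind it (manip.hold_point_z is the distance from the TCP to the grasp point, in m); z points along the fingers, y is the line along which they close (so a half turn about z gives the same grasp; the last joint's range is limited). The gripper opens to 85 mm and grips with 20 to 120 N. Pads are 22 mm wide; open, the fingers measure 114 mm over their backs; the gripper's body (76 mm by 85 mm) begins 54 mm behind the grasp point. The pads swing forward as they close: fully open they stand 13 mm farther back than shut.
Start: joints at [-1.302, 0.332, -0.065, 1.46, 0.022, 1.35, -0.088], TCP at [0.18, 0.599, 0.208] pointing down, gripper open.
Joint ranges: [-2.6, 2.6], [-0.5, 2.12], [-1.47, 1.34], [0.16, 2.42], [-1.27, 4.41], [0.06, 2.06], [-2.6, 2.6]. Speed limits (rad/s): [2.22, 2.22, 2.79, 2.79, 3.14, 3.14, 3.14].

### API

Orientations are given as a unit quaternion [x, y, z, w].
In Python, from workcell import manip, eyes, job gives the robot as it stands.
- The arm moves only by the shell command python3 -m crank 'ROWS' [FORCE]. ROWS is JSON, a list that holds one entry, the list of rows, each a list of 7 numbers: the finger opening in cm, from 0 to 8.54, then the shift along the world's x, y, z in cm, then the turn, a rotation vector about the world's x, y, z in degrees. In form: [[[hand, x, y, z, ax, ay, az], ...]]. A call has 1 to 20 rows; each row shifts and turns the commanded pose from where the row before left it; what a row does not reach is not made up. A row lasts 1/8 s, in which the tool goes at most 62.5 mm and 10.7 degrees, less where a joint would pass 70% of its speed; a pose out of reach is approached as far as the arm can. A call with a gripper value outside its range is refused whole. The fingers move at their own pace and stop on an object; FORCE is the grip in N (left out, the last holds). Time passes only in rows, so rows that do not move let the fingers close. It gives the time, the measured TCP pose, the force, the opening and the grip force at its end, in the units of the state.
- manip.get_obs(): the state, without advancing time (a new reading comes with each control period).
- eyes.camera(name): name is "side" or "top" or "wrist"; returns (picture, depth): 420x560x3 uint8, red, green, blue; 420x560 float32, m along the optical axis (not along the pixel's ray), 0 where there is no reading.
- eyes.camera_params(name): a dict with "fx", "fy", "cx", "cy" (pixels), "world_from_camera" (4x4, takes a point from camera to world coordinates); the wrist camera has in their place "hand_eye" (4x4, takes a point from camera to tool coordinates, whose origin is the TCP and whose axes are the flange's). Camera axes: x right, y down, z forward; pixel columns grow to the right and rows downward; lengths in m; the calibration is good to about 2 mm. A picture is of the moment at which its call begins: read the wrist's pose just before it. camera_params takes no time and is no camera call.
- job.hand_in(): hands the job in; it is judged then, once.
The state is a dict: "clock": time; "joint_pos": joint angles; "joint_velocities": joint speeds; "tau": joint torques, N m; "position": TCP position; "ee_rot": TCP orientation; "ft_force": force on the tool from outside, world axes, zero at the start; "torque": the same for the moment, N m; "grip_width": opening from 0.0 (shut) to 1.0 (fully open); "grasp_force": force on a finger pad.
Only numpy, scipy, OpenCV 4.12 (cv2) and the standard library are available. Lean on these libraries where they do the work, as an engineer would, in place of code of your own. Each camera call takes 0.05 s, during which the arm holds its last target. There are 200 camera calls.

### The job

The snap-in trim strip along the near edge of the clamped instrument panel still stands proud. Take the hand roller from its stand and roll it along the strip from the left end to the right end, with firm but not hard pressure (well under 30 newtons), until every link is flush with the panel, which is neither quite level nor at a known height. Then set the roller back upright in its stand, and leave the other things on the bench where they are.

Things in the scene. Friction and masses are not known exactly. Their poses are not given: they have to be found in the camera images.
- roller_grip (a point): Hand roller, centre of its black upright handle, which is 24 x 24 mm, 56 mm tall (28 mm above and below this point), flat sides along x and y. Below: a steel crossbar 70 mm along x, 30 mm along y, its underside 36 mm below this point, and the wheel in a fork. Axle along x; rolls along y; wheel's lowest point 80 mm below this point. About 0.3 kg. Starts in its stand.
- wheel: The roller's free-turning wheel, 40 mm in diameter, 22 mm wide; origin at the middle of the axle, 60 mm below roller_grip. Its frame turns with the wheel.
- stand: Fixed aluminium stand, 96 mm along x, 56 mm along y; origin under its middle, on the bench. Wheel and fork (37 mm along x) hang between two cheeks 42 mm apart; the ends of the crossbar rest on their ledges, 50 mm above the bench, between lips 78 mm apart along x and 8 mm high. Open along y.
- stand_grip (a point): Where roller_grip lies when the roller sits squarely in the stand: 86 mm above the bench over the stand's middle. x and y as for the roller (axle along x); either way round fits.
- holder: Fixed holder; origin under its base, on the bench. In it a grey panel 104 x 184 mm is clamped at an unmeasured height (up to 5 mm above or below nominal) and an unmeasured slope along the strip (up to 0.075 rad either way about its middle), so an end of the strip lies up to 11 mm off nominal. It stays so and does not give under the roller.
- strip_left (a point): Left end of the trim strip, mid-width, at the nominal height of the panel's top face (52 mm above the bench; the true height differs, see holder). From here the strip runs 160 mm along -y, 30 mm from the panel's middle line on the robot's side: eight black snap-in links, each 20 mm long, 14 mm wide, in a slot of the panel, up to 5 mm proud of it.
- strip_right (a point): Right end of the trim strip, 160 mm along -y from strip_left, mid-width, same nominal height. A link goes down with about 4 N and stays where left; the wheel, wider than the strip, then meets the rigid panel beside it. 8 to 18 N on the wheel is firm enough; over 30 N damages the panel.
- link1 (a joint): Link 1 of the strip, counted from the left end (its middle 10 mm from strip_left): how far it is pressed in, m. 0 = 5 mm proud of the panel, 0.005 = flush.
- link2 (a joint): Link 2 of the strip, counted from the left end (its middle 30 mm from strip_left): how far it is pressed in, m. 0 = 5 mm proud of the panel, 0.005 = flush.
- link3 (a joint): Link 3 of the strip, counted from the left end (its middle 50 mm from strip_left): how far it is pressed in, m. 0 = 5 mm proud of the panel, 0.005 = flush.
- link4 (a joint): Link 4 of the strip, counted from the left end (its middle 70 mm from strip_left): how far it is pressed in, m. 0 = 5 mm proud of the panel, 0.005 = flush.
- link5 (a joint): Link 5 of the strip, counted from the left end (its middle 90 mm from strip_left): how far it is pressed in, m. 0 = 5 mm proud of the panel, 0.005 = flush.
- link6 (a joint): Link 6 of the strip, counted from the left end (its middle 110 mm from strip_left): how far it is pressed in, m. 0 = 5 mm proud of the panel, 0.005 = flush.
- link7 (a joint): Link 7 of the strip, counted from the left end (its middle 130 mm from strip_left): how far it is pressed in, m. 0 = 5 mm proud of the panel, 0.005 = flush.
- link8 (a joint): Link 8 of the strip, counted from the left end (its middle 150 mm from strip_left): how far it is pressed in, m. 0 = 5 mm proud of the panel, 0.005 = flush.
- kapton_roll: Bystander: roll of adhesive tape lying flat, 60 mm across, 12 mm high; origin at the centre of its underside.
- solder_spool: Bystander: spool of solder wire, 63 mm across, 42 mm high; origin at the centre of its underside.
- capacitor: Bystander: small standing capacitor, 16 mm across, 26 mm high; origin at the centre of its underside.
- flux_vial: Bystander: small vial with a screw cap, 27 mm across, 68 mm high; origin at the centre of its underside.
Not all that is in view belongs to the job. Leave any blue look-alike of the part that bears roller_grip alone.

How it is judged:
By the outcome, as a careful person would: the job done as asked, in the order asked, and still so for the second after the job is handed in, with the robot touching nothing.
It also fails if it takes over 67 s, if anything falls off the work surface, if the arm or the gripper's body presses on something with over 40 N, if the wrist force passes 120 N, or if a joint passes its speed limit or range.

## Working session

There is one attempt and no reset: what is moved stays moved. The work goes in short steps, Python scripts to look and compute and a shell command to move; the robot and the scene stay as the last step left them, time stands still between calls to the robot, and variables do not carry over. Pictures are saved under pics/ and viewed, at most 10 in all, crops included, and the job is handed in when it is done.

```bash
ls; mkdir -p pics; python3 - <<'E'
from workcell import manip, eyes, job
import cv2,numpy as np
o=manip.get_obs();print(o, manip.hold_point_z)
for n in("top","side","wrist"):
    p,d=eyes.camera(n);cv2.imwrite(f"pics/{n}0.png",p[:,:,::-1]);np.save(f"pics/{n}0d.npy",d)
    print(n,eyes.camera_params(n))
a=cv2.imread("pics/top0.png");cv2.imwrite("pics/a.png",a)
E
```

```text
pics
{'clock': 0.0, 'joint_pos': array([-1.30156709,  0.33285496, -0.06470004,  1.46089689,  0.02161714,
        1.34992592, -0.08852822]), 'joint_velocities': array([ 8.06517876e-04, -4.44807747e-05,  1.09201648e-04,  1.17927453e-03,
       -6.95456590e-04, -7.64442127e-04,  5.45736518e-04]), 'tau': array([ 8.49073640e-04, -6.25448871e+01,  4.96135920e-02, -3.91608596e+01,
        1.63086306e-02,  1.00418204e-02,  5.06429092e-05]), 'position': array([0.17971339, 0.59819104, 0.20694775]), 'ee_rot': array([ 1.45399513e-01,  9.89372781e-01, -6.91859877e-04, -6.06648960e-05]), 'ft_force': array([ 0.67983879, -1.00016694,  0.62858563]), 'torque': array([ 0.02827543, -0.02396359,  0.03392821]), 'grasp_force': 0.0, 'grip_width': 0.9999441871213094} 0.0187
top {'fx': 427.41241100214864, 'fy': 427.41241100214864, 'cx': 278.72230397319373, 'cy': 214.03701323536362, 'world_from_camera': array([[ 0.02082184, -0.9961989 ,  0.08458246,  0.51865031],
       [-0.99977929, -0.02051043,  0.00454907, -0.03520212],
       [-0.00279696, -0.08465851, -0.9964061 ,  1.12423352],
       [ 0.        ,  0.   
[... 173 characters left out ...]
[-0.99755693, -0.03758321,  0.05888701,  0.55029376],
       [-0.0686353 ,  0.3702437 , -0.9263956 ,  0.99212314],
       [ 0.01301438, -0.92817407, -0.3719187 ,  0.48302446],
       [ 0.        ,  0.        ,  0.        ,  1.        ]])}
wrist {'fx': 370.2771781331299, 'fy': 370.2771781331299, 'cx': 276.2645575941983, 'cy': 206.29762023293668, 'hand_eye': array([[-1.21715094e-03, -9.46302957e-01, -3.23278876e-01,
         8.31969270e-02],
       [ 9.99998016e-01, -6.41989128e-04, -1.88577837e-03,
        -1.15799033e-03],
       [ 1.57697612e-03, -3.23280530e-01,  9.46301861e-01,
        -1.64941306e-01],
       [ 0.00000000e+00,  0.00000000e+00,  0.00000000e+00,
         1.00000000e+00]])}
```

View pics/top0.png

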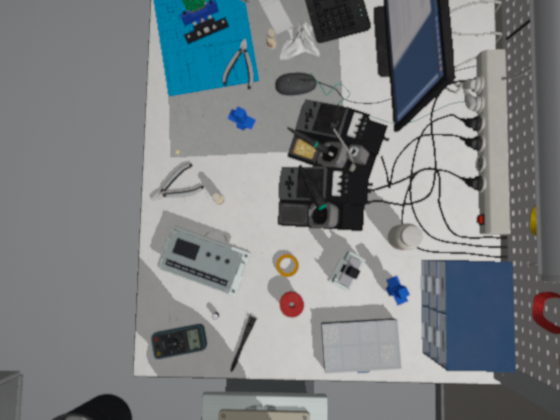

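View pics/side0.png

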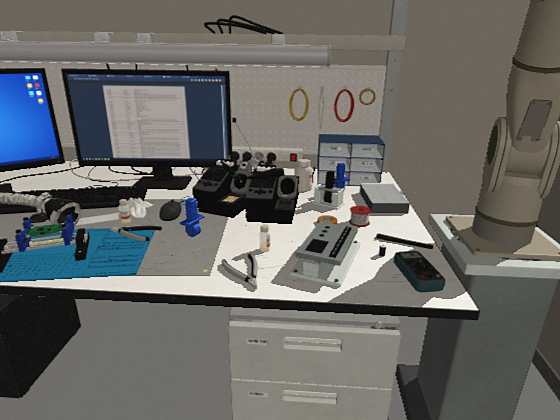

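Top view: instrument panel in its holder at about (205,260), with the dark strip on its near side from about (166,264) to (230,285), turned about 17°. The light stand with a black-handled roller is at (348,270).
Roller candidates are the black handle in the stand at (348,270) and the blue look-alikes at (398,290) and (241,118). The black one in the stand fits the description. I'll confirm it in an enlarged crop.

```bash
python3 - <<'E'
import cv2,numpy as np
a=cv2.imread("pics/top0.png")
c=cv2.resize(a[215:325,145:265],None,fx=5,fy=5,interpolation=cv2.INTER_CUBIC)[:550]
e=cv2.resize(a[245:300,325:365],None,fx=5,fy=5,interpolation=cv2.INTER_CUBIC)
s=cv2.imread("pics/side0.png");s=cv2.resize(s[150:215,310:350],None,fx=5,fy=5,interpolation=cv2.INTER_CUBIC)[:275]
r=np.zeros((550,800,3),np.uint8);r[:550,:600]=c;r[:275,600:]=e;r[275:,600:]=s
cv2.imwrite("pics/crop1.png",r)
E
```

```text
(no output)
```

View pics/crop1.png

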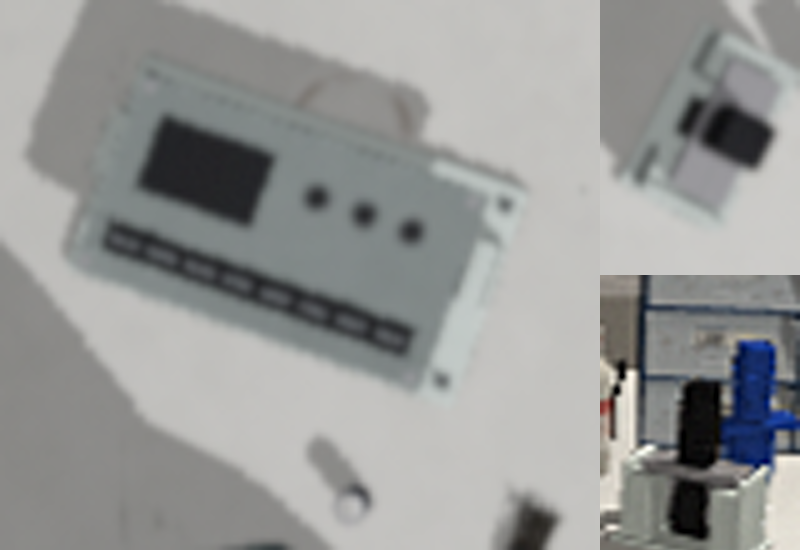

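The crop confirms it: a black handle on a grey crossbar in the aluminium stand, with the handle top at top-px (353,272). The blue one behind it is the look-alike. The strip runs from top-px (166,262) to (227,283).

```bash
cat > h.py <<'E'
import numpy as np,cv2
from workcell import manip,eyes
from scipy.spatial.transform import Rotation as R
def pose(n,o=None):
    P=eyes.camera_params(n)
    if n!="wrist": return P,P["world_from_camera"]
    T=np.eye(4);T[:3,:3]=R.from_quat(o["ee_rot"]).as_matrix();T[:3,3]=o["position"]
    return P,T@P["hand_eye"]
def ray(n,u,v,o=None):
    P,T=pose(n,o);return T[:3,3],T[:3,:3]@np.array([(u-P["cx"])/P["fx"],(v-P["cy"])/P["fy"],1])
def onz(n,u,v,z,o=None):
    c,d=ray(n,u,v,o);return c+d*(z-c[2])/d[2]
def tri(a,b):
    (c1,d1),(c2,d2)=a,b
    s=np.linalg.lstsq(np.c_[d1,-d2],c2-c1,rcond=None)[0]
    p,q=c1+d1*s[0],c2+d2*s[1];return (p+q)/2,np.linalg.norm(p-q)
def dep(n,u,v,d,o=None):
    c,r=ray(n,u,v,o);return c+r*d[int(round(v)),int(round(u))]
E
python3 - <<'E'
from h import *
np.set_printoptions(precision=4,suppress=True)
d=np.load("pics/top0d.npy");a=cv2.imread("pics/top0.png")
L,Rr=onz("top",166,262,.055),onz("top",227.4,283,.055);v=L-Rr
print("strip",L,Rr,np.linalg.norm(v),np.degrees(np.arctan2(-v[0],v[1])))
for u,w in((166,262),(227.4,283),(196,273),(166,269),(222,288),(353,272),(341,285),(300,330)): print(u,w,dep("top",u,w,d))
print("handle",onz("top",353,272.4,.114),tri(ray("top",353,272.4),ray("side",330.5,172.5)))
# points of stand/roller above z .03 near stand, by depth
P,T=pose("top");vv,uu=np.mgrid[235:310,315:380]
D=d[235:310,315:380];C=np.stack([(uu-P["cx"])/P["fx"]*D,(vv-P["cy"])/P["fy"]*D,D],-1)@T[:3,:3].T+T[:3,3]
for nm,lo,hi in(("stand",.03,.065),("handle",.10,.13)):
    m=((C[...,2]>lo)&(C[...,2]<hi)).astype(np.uint8)
    n,l,st,ce=cv2.connectedComponentsWithStats(m);k=1+st[1:,4].argmax();X=C[l==k]
    r=cv2.minAreaRect(X[:,:2].astype(np.float32)*1000);print(nm,r,np.median(X[:,2]),len(X),X.mean(0))
E
```

```text
strip [0.4839 0.2477 0.055 ] [0.4354 0.0932 0.055 ] 0.16187069830533798 -17.437102681376675
166 262 [0.484  0.2465 0.0594]
227.4 283 [0.4354 0.0932 0.0555]
196 273 [0.4585 0.1714 0.0582]
166 269 [0.4667 0.2465 0.0567]
222 288 [0.4228 0.1063 0.0542]
353 272 [ 0.4717 -0.2075  0.1142]
341 285 [ 0.4365 -0.1879  0.0566]
300 330 [ 0.3149 -0.0912 -0.0009]
handle [ 0.4707 -0.2075  0.114 ] (array([ 0.4709, -0.2081,  0.1107]), np.float64(0.000588812367544391))
stand ((470.85504150390625, -207.32034301757812), (46.226837158203125, 87.94316864013672), 62.83681869506836) 0.05596709530412913 493 [ 0.4716 -0.2051  0.0536]
handle ((469.7559509277344, -208.82748413085938), (23.833667755126953, 24.156614303588867), 62.84601593017578) 0.113433251352965 113 [ 0.4701 -0.208   0.1129]
```

```bash
python3 -m crank '[[[8.5,3,-4.4,0,0,0,0],[8.5,3,-4.4,0,0,0,0],[8.5,3,-4.4,0,0,0,0],[8.5,3,-4.4,0,0,0,0],[8.5,3,-4.4,0,0,0,0],[8.5,3,-4.4,0,0,0,0],[8.5,3,-4.4,0,0,0,0],[8.5,3,-4.4,0,0,0,0],[8.5,3,-4.4,0,0,0,0],[8.5,0.25,-5.1,0,0,0,-1.3],[8.5,0.25,-5.1,0,0,0,-1.3],[8.5,0.25,-5.1,0,0,0,-1.3],[8.5,0.25,-5.1,0,0,0,-1.3],[8.5,0.25,-5.1,0,0,0,-1.3],[8.5,0.25,-5.1,0,0,0,-1.3],[8.5,0.25,-5.1,0,0,0,-1.3],[8.5,0.25,-5.1,0,0,0,-1.3],[8.5,0,0,0,0,0,0]]]'
python3 - <<'E'
from h import *
o=manip.get_obs();p,d=eyes.camera("wrist");cv2.imwrite("pics/w1.png",p[:,:,::-1]);np.save("pics/w1d.npy",d)
np.set_printoptions(precision=4,suppress=True)
t=R.from_quat(o["ee_rot"]).as_matrix();print(o["position"],np.degrees(np.arctan2(t[1,1],t[0,1])),t[:,2],o["ft_force"])
P,T=pose("wrist",o);vv,uu=np.mgrid[:420,:560];C=np.stack([(uu-P["cx"])/P["fx"]*d,(vv-P["cy"])/P["fy"]*d,d],-1)@T[:3,:3].T+T[:3,3]
near=(np.hypot(C[...,0]-.47,C[...,1]+.208)<.06)&(d>.05)
for nm,lo,hi in(("stand",.045,.065),("handle",.105,.125)):
    m=(near&(C[...,2]>lo)&(C[...,2]<hi)).astype(np.uint8);X=C[m>0]
    if len(X)>20: print(nm,cv2.minAreaRect(X[:,:2].astype(np.float32)*1000),np.median(X[:,2]),len(X))
h=cv2.cvtColor(p,cv2.COLOR_RGB2HSV);b=(h[...,0]>105)&(h[...,0]<130)&(h[...,1]>150)&(d>.05)&(C[...,2]>.01)&(C[...,2]<.15)&(C[...,0]<.5)
if b.sum()>20:X=C[b];print("blue",X.min(0),X.max(0))
E
```

```text
clock: 2.4
position: [0.4688, -0.2095, 0.2078]
ee_rot: [0.238, 0.971, -0.001, 0.0]
ft_force: [0.3, 0.7, 0.2]
grip_width: 0.997
grasp_force: 0.0
[ 0.4688 -0.2095  0.2078] 62.50341700637544 [-0.0003 -0.0016 -1.    ] [0.2535 0.7084 0.2396]
stand ((471.5696716308594, -206.75881958007812), (45.98482131958008, 87.75446319580078), 62.63660430908203) 0.05600494369052797 2810
handle ((470.38287353515625, -208.33082580566406), (23.834381103515625, 24.23117446899414), 63.070552825927734) 0.11254520985304667 1023
blue [ 0.3896 -0.3523  0.0122] [ 0.462  -0.2992  0.1091]
```

View pics/w1.png

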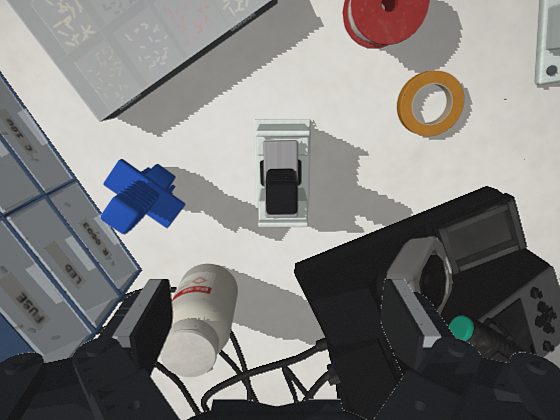

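Wrist view: black handle with crossbar in the stand at (283,180), squarely below the hand. The blue look-alike at (143,195) and the bottle at (205,320) are clear of the fingers. Descend and grip.

```bash
python3 -m crank '[[[6.5,0.15,0.1,-4,0,0,0.4],[6.5,0,0,-4,0,0,0],[6.5,0,0,-3,0,0,0],[6.5,0,0,-2,0,0,0],[6.5,0,0,-0.8,0,0,0],[6.5,0,0,-0.1,0,0,0],[6.5,0,0,0,0,0,0]]]' 80; python3 -m crank '[[[1,0,0,0,0,0,0],[1,0,0,0,0,0,0],[1,0,0,0,0,0,0],[1,0,0,0,0,0,0],[1,0,0,0,0,0,0],[1,0,0,0,0,0,0],[1,0,0,0,0,0,0]]]' 80
```

```text
clock: 3.32
position: [0.4718, -0.2042, 0.0695]
ee_rot: [0.231, 0.973, 0.0, 0.001]
ft_force: [0.3, 0.8, 0.4]
grip_width: 0.76
grasp_force: 0.0
clock: 4.2
position: [0.4715, -0.2046, 0.0692]
ee_rot: [0.231, 0.973, 0.0, 0.0]
ft_force: [-0.7, -0.4, 5.3]
grip_width: 0.261
grasp_force: 78.1
```

```bash
python3 -m crank '[[[1,0,0,1,0,0,0],[1,0,0,2,0,0,0],[1,0,0,2.5,0,0,0],[1,0,0,3,0,0,0],[1,0.65,5.1,1.4,0,0,1.4],[1,0.65,5.1,1.4,0,0,1.4],[1,0.65,5.1,1.4,0,0,1.4],[1,0.65,5.1,1.4,0,0,1.4],[1,0.65,5.1,1.4,0,0,1.4],[1,0.65,5.1,1.4,0,0,1.4],[1,0.65,5.1,1.4,0,0,1.4],[1,0,0,0,0,0,0],[1,0,0,0,0,0,0],[1,0,0,0,0,0,0]]]'
cat >> h.py <<'E'
def cloud(n,d,o):
    P,T=pose(n,o);vv,uu=np.mgrid[:420,:560];return np.stack([(uu-P["cx"])/P["fx"]*d,(vv-P["cy"])/P["fy"]*d,d],-1)@T[:3,:3].T+T[:3,3]
E
python3 - <<'E'
from h import *
o=manip.get_obs();p,d=eyes.camera("wrist");cv2.imwrite("pics/w2.png",p[:,:,::-1]);np.save("pics/w2d.npy",d);np.save("pics/w2o.npy",o,allow_pickle=True)
np.set_printoptions(precision=4,suppress=True)
t=R.from_quat(o["ee_rot"]).as_matrix();print(o["position"],np.degrees(np.arctan2(t[1,1],t[0,1])),t[:,2],o["ft_force"],o["joint_velocities"].max())
E
```

```text
clock: 5.95
position: [0.5167, 0.1511, 0.2516]
ee_rot: [0.148, 0.989, -0.0, -0.0]
ft_force: [0.1, -0.2, -2.2]
grip_width: 0.263
grasp_force: 79.0
[0.5167 0.1511 0.2516] 72.96217485106716 [-0.0003 -0.0003 -1.    ] [ 0.1407 -0.2394 -2.2353] 0.0035201684220545876
```

View pics/w2.png

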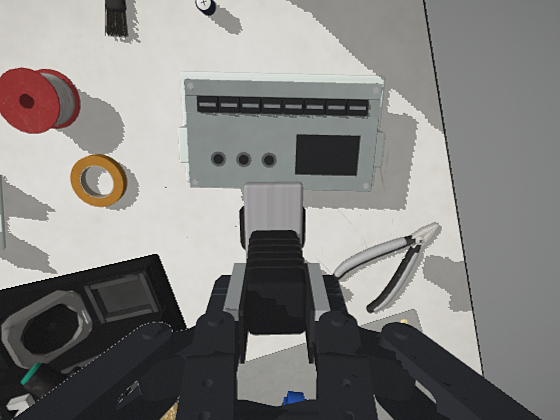

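Wrist view: roller held upright in the hand at (275,215), with the whole strip visible from (197,105), its right end, to (369,108), its left end. Now measure the strip ends and the panel plane by depth.

```bash
python3 - <<'E'
from h import *
np.set_printoptions(precision=4,suppress=True)
o=np.load("pics/w2o.npy",allow_pickle=True).item();d=np.load("pics/w2d.npy");a=cv2.imread("pics/w2.png");C=cloud("wrist",d,o)
g=a.max(2);m=np.zeros_like(g);m[92:122,185:380]=(g[92:122,185:380]<75)
m=cv2.morphologyEx(m,cv2.MORPH_CLOSE,np.ones((9,9)))
n,l,st,ce=cv2.connectedComponentsWithStats(m);k=1+st[1:,4].argmax();print(st[k],ce[k])
X=C[l==k];rc=cv2.minAreaRect(X[:,:2].astype(np.float32)*1000);print(rc,X[:,2].mean())
B=cv2.boxPoints(rc);print(B)
# panel strips near and far side of the strip
for v0,v1 in((85,93),(120,128)):
    Q=C[v0:v1,195:372].reshape(-1,3);A=np.c_[Q[:,:2],np.ones(len(Q))]
    e=np.array([.299,.954]);s=(Q[:,:2]-[.46,.17])@e;c=np.polyfit(s,Q[:,2],1);r=Q[:,2]-np.polyval(c,s);print(v0,c,r.std())
s=(X[:,:2]-[.46,.17])@e;print("strip z",np.polyfit(s,X[:,2],1))
t=cv2.imread("pics/top0.png");
E
```

```text
[ 197   96  172   20 2886] [282.1913 105.491 ]
((453.1900939941406, 174.99851989746094), (162.2860565185547, 30.60921859741211), 71.6391372680664) 0.060668700974787784
[[413.1045 102.8073]
 [442.1555  93.1654]
 [493.2757 247.1897]
 [464.2247 256.8316]]
85 [-0.0034  0.0571] 0.025352513604558424
120 [-0.002   0.0566] 0.021444940716174185
strip z [-0.0061  0.0607]
```

```bash
python3 - <<'E'
from h import *
np.set_printoptions(precision=4,suppress=True)
o=np.load("pics/w2o.npy",allow_pickle=True).item();d=np.load("pics/w2d.npy");a=cv2.imread("pics/w2.png");C=cloud("wrist",d,o)
g=a.max(2)
for u in (200,220,240,262,283,305,325,347,366):
    col=np.where(g[90:125,u]<75)[0]+90; print(u,col.min(),col.max(),[np.round(C[v,u,2],4) for v in(86,91,94,103,107,119,122,126)])
for u,v in((197,104.5),(369,107.5),(283,106)): print(onz("wrist",u,v,.06,o),onz("wrist",u,v,.055,o))
E
```

```text
200 96 111 [np.float64(0.0555), np.float64(0.0552), np.float64(0.056), np.float64(0.0605), np.float64(0.0583), np.float64(0.0548), np.float64(0.0573), np.float64(0.0544)]
220 96 112 [np.float64(0.0549), np.float64(0.0547), np.float64(0.0547), np.float64(0.0611), np.float64(0.0595), np.float64(0.0571), np.float64(0.0545), np.float64(0.0544)]
240 97 112 [np.float64(0.0551), np.float64(0.0547), np.float64(0.0562), np.float64(0.0597), np.float64(0.058), np.float64(0.0558), np.float64(0.0542), np.float64(0.0565)]
262 97 113 [np.float64(0.0551), np.float64(0.0542), np.float64(0.0548), np.float64(0.0591), np.float64(0.0604), np.float64(0.056), np.float64(0.0553), np.float64(0.0563)]
283 98 113 [np.float64(0.0558), np.float64(0.0536), np.float64(0.0561), np.float64(0.0602), np.float64(0.0602), np.float64(0.0555), np.float64(0.0549), np.float64(0.0553)]
305 98 114 [np.float64(0.0552), np.float64(0.056), np.float64(0.0565), np.float64(0.0598), np.float64(0.0591), np.float64(0.0557), np.float64(0.0549), np.float64(0.0547)]
325 99 114 [np.float64(0.0552), np.float64(0.0552), np.float64(0.0547), np.float64(0.0595), np.float64(0.0546), np.float64(0.0555), np.float64(0.0544), np.float64(0.0543)]
347 99 115 [np.float64(0.0557), np.float64(0.0544), np.float64(0.0542), np.float64(0.0589), np.float64(0.0594), np.float64(0.0547), np.float64(0.0556), np.float64(0.0535)]
366 100 115 [np.float64(0.0556), np.float64(0.0557), np.float64(0.0556), np.float64(0.0604), np.float64(0.0588), np.float64(0.0555), np.float64(0.0546), np.float64(0.0572)]
[0.4357 0.0969 0.06  ] [0.4357 0.0958 0.055 ]
[0.4854 0.2492 0.06  ] [0.4861 0.2503 0.055 ]
[0.4605 0.173  0.06  ] [0.4609 0.173  0.055 ]
```

```bash
python3 -m crank '[[[1,-1.7,4.75,-2,0,0,-0.6],[1,-1.7,4.75,-2.5,0,0,0],[1,0,0,-3,0,0,0],[1,0,0,-2.5,0,0,0],[1,0,0,-1.1,0,0,0],[1,0,0,0,0,0,0],[1,0,0,0,0,0,0],[1,0,0,0,0,0,0]]]'; python3 -m crank '[[[1,0,0,-0.8,0,0,0],[1,0,0,-0.6,0,0,0],[1,0,0,-0.3,0,0,0],[1,0,0,0,0,0,0],[1,0,0,0,0,0,0]]]'
```

```text
clock: 7.0
position: [0.4833, 0.2478, 0.1417]
ee_rot: [0.152, 0.988, 0.001, 0.001]
ft_force: [-0.0, -0.2, -2.3]
grip_width: 0.26
grasp_force: 79.0
clock: 7.62
position: [0.4828, 0.2476, 0.1238]
ee_rot: [0.152, 0.988, 0.0, 0.0]
ft_force: [-0.6, 0.1, -2.2]
grip_width: 0.262
grasp_force: 79.3
```

```bash
python3 -m crank '[[[1,-0.05,-0.15,-0.2,0,0,0],[1,0,0,0,0,0,0],[1,0,0,0,0,0,0]]]';python3 -m crank '[[[1,0,0,-0.15,0,0,0],[1,0,0,0,0,0,0],[1,0,0,0,0,0,0]]]'; python3 -m crank '[[[1,0,0,-0.1,0,0,0],[1,0,0,0,0,0,0],[1,0,0,0,0,0,0]]]'
```

```text
clock: 8.0
position: [0.4824, 0.2461, 0.1219]
ee_rot: [0.152, 0.988, 0.0, 0.0]
ft_force: [0.5, -0.6, 0.1]
grip_width: 0.263
grasp_force: 79.6
clock: 8.38
position: [0.4823, 0.2461, 0.1203]
ee_rot: [0.152, 0.988, 0.0, 0.0]
ft_force: [-0.0, 0.3, 0.6]
grip_width: 0.266
grasp_force: 79.6
clock: 8.75
position: [0.4824, 0.2462, 0.1194]
ee_rot: [0.152, 0.988, 0.0, 0.0]
ft_force: [0.1, -0.6, 2.9]
grip_width: 0.26
grasp_force: 80.0
```

```bash
python3 -m crank '[[[1,0,0,-0.1,0,0,0],[1,0,0,0,0,0,0],[1,0,0,0,0,0,0]]]';python3 -m crank '[[[1,0,0,-0.1,0,0,0],[1,0,0,0,0,0,0],[1,0,0,0,0,0,0]]]'
```

```text
clock: 9.12
position: [0.4828, 0.2467, 0.1193]
ee_rot: [0.152, 0.988, 0.001, 0.001]
ft_force: [-0.5, -0.4, 9.4]
grip_width: 0.262
grasp_force: 81.1
clock: 9.5
position: [0.4833, 0.2473, 0.1192]
ee_rot: [0.152, 0.988, 0.002, 0.001]
ft_force: [-2.9, 0.5, 16.3]
grip_width: 0.262
grasp_force: 81.9
```

```bash
python3 -m crank '[[[1,-0.15,-0.48,0.07,0,0,0],[1,-0.15,-0.48,0,0,0,0],[1,-0.15,-0.48,0,0,0,0],[1,-0.15,-0.48,0,0,0,0],[1,0,0,0,0,0,0]]]'
```

```text
clock: 10.12
position: [0.4769, 0.2273, 0.1192]
ee_rot: [0.152, 0.988, 0.001, 0.001]
ft_force: [-1.7, 0.4, 10.9]
grip_width: 0.265
grasp_force: 81.1
```

```bash
python3 -m crank '[[[1,-0.15,-0.48,0,0,0,0],[1,-0.15,-0.48,0,0,0,0],[1,-0.15,-0.48,0,0,0,0],[1,-0.15,-0.48,0,0,0,0],[1,-0.15,-0.48,0,0,0,0],[1,-0.15,-0.48,0,0,0,0],[1,0,0,0,0,0,0]]]'
```

```text
clock: 11.0
position: [0.468, 0.1987, 0.1192]
ee_rot: [0.152, 0.988, 0.001, 0.001]
ft_force: [0.0, 0.9, 10.8]
grip_width: 0.264
grasp_force: 80.9
```

Steady. Continue.

```bash
python3 -m crank '[[[1,-0.15,-0.48,0,0,0,0],[1,-0.15,-0.48,0,0,0,0],[1,-0.15,-0.48,0,0,0,0],[1,-0.15,-0.48,0,0,0,0],[1,-0.15,-0.48,0,0,0,0],[1,-0.15,-0.48,0,0,0,0],[1,-0.15,-0.48,0,0,0,0],[1,-0.15,-0.48,0,0,0,0],[1,0,0,0,0,0,0]]]'; python3 -m crank '[[[1,-0.15,-0.48,0,0,0,0],[1,-0.15,-0.48,0,0,0,0],[1,-0.15,-0.48,0,0,0,0],[1,-0.15,-0.48,0,0,0,0],[1,-0.15,-0.48,0,0,0,0],[1,-0.15,-0.48,0,0,0,0],[1,0,0,0,0,0,0]]]'
```

```text
clock: 12.12
position: [0.456, 0.1601, 0.119]
ee_rot: [0.152, 0.988, 0.001, 0.001]
ft_force: [-1.3, -0.2, 9.7]
grip_width: 0.263
grasp_force: 80.8
clock: 13.0
position: [0.447, 0.1311, 0.119]
ee_rot: [0.152, 0.988, 0.001, 0.001]
ft_force: [-1.2, 0.0, 10.6]
grip_width: 0.264
grasp_force: 80.8
```

```bash
python3 -m crank '[[[1,-0.15,-0.48,0,0,0,0],[1,-0.15,-0.48,0,0,0,0],[1,-0.15,-0.48,0,0,0,0],[1,-0.15,-0.48,0,0,0,0],[1,-0.15,-0.48,0,0,0,0],[1,-0.15,-0.48,0,0,0,0],[1,-0.15,-0.48,0,0,0,0],[1,-0.1,-0.3,0,0,0,0],[1,0,0,0,0,0,0],[1,0,0,0,0,0,0]]]'; python3 -m crank '[[[1,0,0,2,0,0,0],[1,2,1.5,4,0,0,0],[1,4,1,4,0,0,0],[1,2.5,1,3,0,0,0],[1,0,2,0,0,0,0],[1,0,0,0,0,0,0],[1,0,0,0,0,0,0]]]'
python3 - <<'E'
from h import *
np.set_printoptions(precision=4,suppress=True)
o=manip.get_obs();p,d=eyes.camera("wrist");cv2.imwrite("pics/w3.png",p[:,:,::-1]);print(o["position"],o["ft_force"])
C=cloud("wrist",d,o);L=np.array([.4847,.2485]);e=np.array([-.305,-.952]);nrm=np.array([.952,-.305])
q=(C[...,:2]-L);s=q@e;w=q@nrm;z=C[...,2]
for k in range(8):
    i=(abs(s-.01-.02*k)<.007);print(k+1,*[np.round(np.median(z[i&(lo<w)&(w<hi)]),4) for lo,hi in((-.005,.005),(.010,.016),(-.016,-.010))])
cv2.imwrite("pics/w3c.png",cv2.resize(p[60:160,150:410,::-1],None,fx=3,fy=3))
E
```

```text
clock: 14.25
position: [0.4356, 0.0946, 0.1189]
ee_rot: [0.152, 0.988, 0.001, 0.001]
ft_force: [-0.2, 0.1, 8.8]
grip_width: 0.262
grasp_force: 80.8
clock: 15.12
position: [0.5186, 0.1488, 0.2466]
ee_rot: [0.152, 0.988, -0.001, -0.001]
ft_force: [-0.2, -1.2, -2.5]
grip_width: 0.264
grasp_force: 79.2
[0.5186 0.1488 0.2466] [-0.2123 -1.2452 -2.4738]
1 0.0555 0.0553 0.0554
2 0.0553 0.0554 0.0553
3 0.0554 0.0553 0.0554
4 0.0553 0.0553 0.0552
5 0.0554 0.0554 0.0553
6 0.0552 0.0554 0.0552
7 0.0553 0.055 0.0552
8 0.0553 0.0554 0.0551
```

View pics/w3.png

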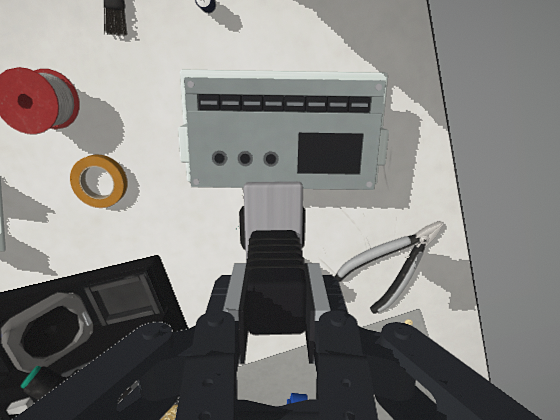

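The wrist view and depth agree: all eight links now lie at 0.0553 m, level with the panel beside them (before, about 5 mm proud). Return to above the stand.

```bash
python3 -m crank '[[[1,-0.7,-5.1,0,0,0,-1.4],[1,-0.7,-5.1,0,0,0,-1.4],[1,-0.7,-5.1,0,0,0,-1.4],[1,-0.7,-5.1,0,0,0,-1.4],[1,-0.7,-5.1,0,0,0,-1.4],[1,-0.7,-5.1,0,0,0,-1.4],[1,-0.66,-5,0,0,0,-1.2],[1,0,0,-4,0,0,0],[1,0,0,-4,0,0,0],[1,0,0,-3,0,0,0],[1,0,0,0,0,0,0],[1,0,0,0,0,0,0],[1,0,0,0,0,0,0],[1,0,0,0,0,0,0]]]'
python3 - <<'E'
from h import *
np.set_printoptions(precision=4,suppress=True)
o=manip.get_obs();t=R.from_quat(o["ee_rot"]).as_matrix();print(o["position"],np.degrees(np.arctan2(t[1,1],t[0,1])),t[:,2],np.round(100*(np.array([.470,-.2075])-o["position"][:2]),2))
E
```

```text
clock: 16.92
position: [0.4717, -0.2068, 0.1388]
ee_rot: [0.234, 0.972, 0.0, 0.001]
ft_force: [0.1, -0.2, -2.9]
grip_width: 0.262
grasp_force: 79.4
[ 0.4717 -0.2068  0.1388] 62.88942525920948 [ 0.0015  0.0001 -1.    ] [-0.17 -0.07]
```

```bash
python3 -m crank '[[[1,-0.17,-0.07,-0.5,0,0,0],[1,0,0,-1,0,0,0],[1,0,0,-1,0,0,0],[1,0,0,-1,0,0,0],[1,0,0,0,0,0,0],[1,0,0,0,0,0,0]]]'; python3 -m crank '[[[1,0,0,-1,0,0,0],[1,0,0,-1,0,0,0],[1,0,0,-0.6,0,0,0],[1,0,0,-0.2,0,0,0],[1,0,0,0,0,0,0],[1,0,0,0,0,0,0]]]'
```

```text
clock: 17.68
position: [0.4696, -0.2075, 0.1031]
ee_rot: [0.235, 0.972, -0.0, 0.0]
ft_force: [-0.2, 0.2, -3.4]
grip_width: 0.264
grasp_force: 79.4
clock: 18.42
position: [0.4697, -0.2075, 0.0752]
ee_rot: [0.234, 0.972, 0.0, 0.0]
ft_force: [-0.5, 0.8, -3.2]
grip_width: 0.264
grasp_force: 79.6
```

No contact on the way in. Ease down to the ledges.

```bash
python3 -m crank '[[[1,0,0,-0.3,0,0,0],[1,0,0,-0.2,0,0,0],[1,0,0,0,0,0,0],[1,0,0,0,0,0,0]]]'; python3 -m crank '[[[1,0,0,-0.1,0,0,0],[1,0,0,0,0,0,0],[1,0,0,0,0,0,0]]]'
```

```text
clock: 18.92
position: [0.4695, -0.2074, 0.07]
ee_rot: [0.234, 0.972, 0.0, 0.0]
ft_force: [0.1, -0.3, -3.8]
grip_width: 0.26
grasp_force: 79.6
clock: 19.3
position: [0.4696, -0.2075, 0.0692]
ee_rot: [0.234, 0.972, 0.0, 0.0]
ft_force: [-1.7, 0.2, 4.4]
grip_width: 0.26
grasp_force: 80.2
```

```bash
python3 -m crank '[[[4,0,0,0,0,0,0],[6,0,0,0,0,0,0],[6,0,0,0,0,0,0],[6,0,0,0,0,0,0],[6,0,0,0,0,0,0]]]'; python3 -m crank '[[[6,0,0,2,0,0,0],[6,0,0,4,0,0,0],[6,0,0,4,0,0,0],[6,0,0,3.5,0,0,0],[6,0,0,0,0,0,0],[6,0,0,0,0,0,0],[6,0,0,0,0,0,0]]]'
python3 - <<'E'
from h import *
np.set_printoptions(precision=4,suppress=True)
o=manip.get_obs();p,d=eyes.camera("wrist");cv2.imwrite("pics/w4.png",p[:,:,::-1]);C=cloud("wrist",d,o)
near=(np.hypot(C[...,0]-.47,C[...,1]+.208)<.06)&(d>.05)
for nm,lo,hi in(("stand",.045,.065),("handle",.105,.125)):
    X=C[near&(C[...,2]>lo)&(C[...,2]<hi)];print(nm,cv2.minAreaRect(X[:,:2].astype(np.float32)*1000),np.median(X[:,2]))
E
```

```text
clock: 19.92
position: [0.4695, -0.2074, 0.0689]
ee_rot: [0.234, 0.972, 0.0, 0.0]
ft_force: [-0.4, -0.4, -0.3]
grip_width: 0.702
grasp_force: 0.0
clock: 20.8
position: [0.4689, -0.2072, 0.2029]
ee_rot: [0.234, 0.972, -0.0, -0.001]
ft_force: [-0.5, 0.3, -0.9]
grip_width: 0.701
grasp_force: 0.0
stand ((471.66864013671875, -207.172607421875), (46.01979064941406, 88.39193725585938), 62.99809646606445) 0.056053396904912955
handle ((468.5640563964844, -210.8987274169922), (23.77080535888672, 23.443218231201172), 63.147029876708984) 0.11256928823160112
```

View pics/w4.png

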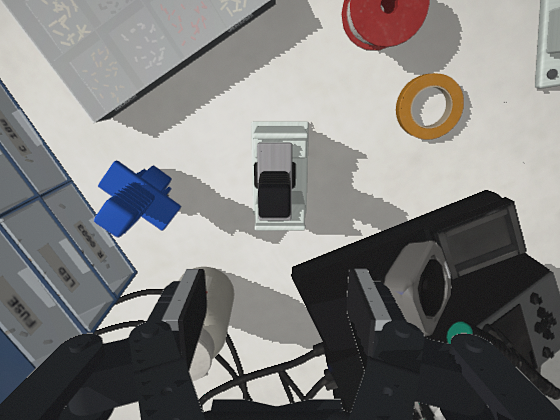

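The wrist view shows the roller upright in the stand at (275,180), but 3 mm from its original spot along the open direction. There is plenty of time, so I'll re-seat it to be square.

```bash
python3 -m crank '[[[6,0,0,-4,0,0,0],[6,0,0,-4,0,0,0],[6,0,0,-3.5,0,0,0],[6,0,0,-1.8,0,0,0],[6,0,0,0,0,0,0],[6,0,0,0,0,0,0],[1,0,0,0,0,0,0],[1,0,0,0,0,0,0],[1,0,0,0,0,0,0],[1,0,0,0,0,0,0],[1,0,0,0,0,0,0]]]' 60; python3 -m crank '[[[1,0,0,0.4,0,0,0],[1,0.14,0.27,0,0,0,0],[1,0,0,0,0,0,0],[1,0,0,-0.3,0,0,0],[1,0,0,-0.1,0,0,0],[1,0,0,0,0,0,0],[1,0,0,0,0,0,0]]]'
```

```text
clock: 22.22
position: [0.4698, -0.2079, 0.0717]
ee_rot: [0.235, 0.972, 0.0, 0.001]
ft_force: [-1.9, -0.7, 6.6]
grip_width: 0.265
grasp_force: 59.2
clock: 23.1
position: [0.471, -0.2047, 0.0717]
ee_rot: [0.235, 0.972, 0.0, 0.0]
ft_force: [-5.7, 2.1, 12.3]
grip_width: 0.268
grasp_force: 60.7
```

```bash
python3 -m crank '[[[4,0,0,0,0,0,0],[6,0,0,0,0,0,0],[6,0,0,0,0,0,0],[6,0,0,0,0,0,0],[6,0,0,0,0,0,0],[6,0,0,2,0,0,0],[6,0,0,4,0,0,0],[6,0,0,4,0,0,0],[6,0,0,3.2,0,0,0],[6,0,0,0,0,0,0],[6,0,0,0,0,0,0],[6,0,0,0,0,0,0]]]'
python3 - <<'E'
from h import *
o=manip.get_obs();p,d=eyes.camera("wrist");cv2.imwrite("pics/w5.png",p[:,:,::-1]);C=cloud("wrist",d,o)
near=(np.hypot(C[...,0]-.47,C[...,1]+.208)<.06)&(d>.05)
for nm,lo,hi in(("stand",.045,.065),("handle",.105,.125)):
    X=C[near&(C[...,2]>lo)&(C[...,2]<hi)];print(nm,cv2.minAreaRect(X[:,:2].astype(np.float32)*1000),np.median(X[:,2]))
E
```

```text
clock: 24.6
position: [0.4703, -0.2045, 0.2019]
ee_rot: [0.234, 0.972, -0.0, -0.001]
ft_force: [0.4, 1.0, -0.1]
grip_width: 0.703
grasp_force: 0.0
stand ((471.4074401855469, -207.03392028808594), (46.10929870605469, 87.82711791992188), 62.56084442138672) 0.05594152326312085
handle ((469.7334899902344, -207.5040283203125), (24.152002334594727, 23.54694175720215), 61.799346923828125) 0.11251499698257972
```

View pics/w5.png

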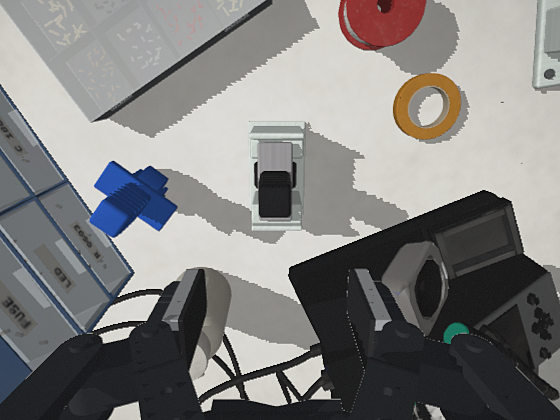

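The roller is upright and seated at its original place (within 1 mm, same height). The bystanders are unmoved and the hand is clear.

```bash
python3 -c "
from workcell import job
print(job.hand_in())"
```

```text
the job is handed in; nothing more can be done
None
```

The job is handed in after about 25 s: depth readings put all eight links level with the panel, rolled left to right at about 11–19 N (forces sampled at the end of each move), and the roller is back upright in its stand within about 1 mm of where it started, with nothing else touched.

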